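Bring the specimen carriage in front of the macro lens

TASK

Squeeze the release lever of the specimen carriage, slide the carriage along its rail to the notch in front of the lens (not the lamp or the white card), and let go so that the locking pin drops fully into that notch and the lever springs all the way back out. Never force the locking pin hard against the notched strip, do not touch the specimen or the lens, and leave the loose things on the table where they are.

Things in the scene. Friction and masses are not known exactly. Their poses are not given: they have to be found in the camera images.
- rail: Black base plate 450 x 118 mm, fixed to the table, with an aluminium guide and a stop plate at each end. Origin on the table surface; y runs along the rail, z up, x points across it to the lens side, away from the robot. Lens, lamp and white card stand on its +x side at stations y = +20, -50 and -120 mm, in any order.
- strip_start (a point): Point fixed on the rail at x = -53, y = +112, z = 37 mm: nominal +y end and top of the 16 mm wide steel notched strip on the robot-side edge. Towards -y it has a long parking gap, where the pin starts, then three square notches 10 mm wide, 70 mm apart, one per station. The strip is clamped by hand: it really lies up to 14 mm either way along y, unmeasured; find the notch by feel.
- carriage (a joint): Carriage position along the rail, m: its origin is at rail y = 0.140 minus this value; grows towards -y. Starts 0 to 0.04 in the parking gap, where it shifts freely by a few cm. Nominal notches at 0.120, 0.190, 0.260 (abreast of the stations; real ones up to 0.014 off), hard end 0.280. Friction about 1.5 N plus 8 N per m/s; about 0.7 kg.
- grip (a point): Middle of the carriage's squeeze grip, 105 mm above the table, at rail x = -30 mm and the carriage origin's y; axes as the rail. Grip: two upright black plates side by side along the rail, 22 mm wide along x, tops about 125 mm high: the fixed post on the +y side, the sprung lever on the -y side. 56 mm over the outsides released, 42 mm squeezed. Carriage parts below reach 57 mm.
- post_face (a point): Middle of the outer (+y) face of the fixed post, at grip height, 27 mm to +y of the grip point. The post is 16 mm thick. With the lever let go between notches, the carriage can be pushed towards -y on this face with about 5 to 7 N until the pin drops into a notch and stops it.
- lever (a joint): Release lever angle, rad: 0 = fully out, pin down in a gap or notch; about 0.11 to 0.13 = pin riding on top of the strip; above 0.14 pin clear; 0.19 = fully squeezed (hard stop). It springs out: about 6 N at grip height to start it, 11 N to squeeze fully. Pushing on its outer side lifts the pin. The lever plate is 12 mm thick, leaning out; outer face at grip height 29 mm to -y of the grip point released, 15 mm squeezed.
- pin: Locking pin: square steel pin, 7 mm wide along y and 8 mm tall, lying along x, on the end of the lever's 55 mm crank arm. Origin on its axis over the strip, at rail x = -53 mm, 67 mm to -y of the carriage origin; 34 mm above the table (3 mm below the strip's top) when fully down, 41 mm riding on the strip, 44 mm with the lever fully squeezed. Easily bent: stay under 20 N of push on it.
- specimen_mid (a point): Middle of the amber specimen (27 mm wide, 20 mm tall) on its small holder on the carriage's white light plate: 75 mm above the table, 45 mm to +x of the carriage origin and at its y.
- specimen: The same amber specimen with its holder; origin under the holder, 57 mm above the table. Stands on a stiff little turntable on the carriage; must not be touched.
- lens: Black macro lens lying level on a metal block, its front glass facing the rail: 100 mm long, 56 mm diameter, axis 75 mm above the table, front face 45 mm to the -x side of the origin. Origin on the table under the lens axis; axes as the rail. Fixed. It marks the station to go to.
- lamp: Square 56 mm LED lamp on a round foot, 118 mm tall, fixed at another station; origin on the table, axes as the rail.
- card: White upright card 58 mm wide and 85 mm tall on a metal foot, 123 mm tall in all, fixed at another station; origin on the table, axes as the rail.
- lens_cap: Loose black disc, 66 mm diameter, 9 mm thick; origin under its centre.
- brush: Loose small brush lying on the table; origin underneath.
- jar: Loose small closed glass jar, 48 mm diameter, 55 mm tall; origin under its centre.
- power_bank: Loose flat white power bank 70 x 100 x 20 mm; origin under its centre.
- screwdriver: Loose screwdriver lying on the table; origin underneath.
- spare_lens: Loose spare lens standing upright, 66 mm diameter, 65 mm tall; origin under its centre.
- blower: Loose black rubber dust blower standing upright, 60 mm diameter, 105 mm tall with its nozzle; origin under its centre.
Not all that is in view belongs to the job. What is shaped like the lens but blue or turquoise is not meant.

How it is judged:
By the outcome, as a careful person would: the job done as asked, in the order asked, and still so for the second after the job is handed in, with the robot touching nothing.
It also fails if it takes over 61 s, if anything falls off the work surface, if the arm or the gripper's body presses on something with over 40 N, if the wrist force passes 120 N, or if a joint passes its speed limit or range.

ROBOT

A 7-joint arm with a two-finger parallel gripper is mounted at the origin on the work surface. World frame = base frame: x ahead of the robot, y to its left, z up, the work surface at z = 0. Lengths are in m, angles in rad, forces in N, time in s.
With the tool pointing down it reaches from about 0.425 to 0.925 m from the base axis. Payload 6.8 kg.
Tool frame: the origin (TCP) lies midway between the tips of the shut fingers; the grasp point (between the pads) lies 19 mm behind it; y points along the fingers, z is the direction in which the jaws open and shut, and the axes are right-handed (so a half turn about y gives the same grasp; the last joint's range is limited). The gripper opens to 85 mm and grips with 20 to 120 N. Pads are 22 mm wide; open, the fingers measure 114 mm over their backs; the gripper's body (76 mm by 85 mm) begins 54 mm behind the grasp point. The pads swing forward as they close: fully open they stand 13 mm farther back than shut.
Start: joints at [1.13, 0.477, 0.022, 1.555, -0.011, 1.109, -0.083], TCP at [0.221, -0.638, 0.231] pointing down, gripper open.
Joint ranges: [-2.96, 2.96], [-0.34, 2.1], [-1.41, 1.46], [0.24, 2.44], [-1.37, 4.51], [0.17, 1.92], [-2.96, 2.96]. Speed limits (rad/s): [2.39, 2.39, 3.14, 3.14, 3.14, 3.14, 3.14].

INTERFACE

Orientations are given as a unit quaternion [w, x, y, z].
In Python, from station import bot gives the robot as it stands. The module is installed in compiled form; this text tells all that it offers.
- The arm moves only by the shell command python3 -m crank 'ROWS' [FORCE]. ROWS is JSON, a list of rows, each an object with "linear": the shift along the tool's x, y, z in m, a list of three; "dr": the turn, a rotation vector about the tool's x, y, z in degrees, a list of three; "hand": the gripper command: -1 is shut, 1 is fully open, values between are in proportion. A call has 1 to 10 rows; each row is the pose to reach, as a shift and turn from the pose commanded when the call began, along the tool's axes at that moment; what a row does not reach only later rows make up. A row lasts 1/12 s, in which the tool goes at most 41.7 mm and 7.16 degrees, less where a joint would pass 70% of its speed; a pose out of reach is approached as far as the arm can. A call with a gripper value outside its range is refused whole. The fingers move at their own pace and stop on an object; FORCE is the grip in N (left out, the last holds). Time passes only in rows, so rows that repeat a pose let the fingers close. It gives the time, the measured TCP pose, the force and the opening at its end, in the units of the state.
- bot.get_obs(): the state, without advancing time (a new reading comes with each control period).
- bot.read_camera(name): name is "scene" or "top" or "wrist"; returns the picture (384x512x3 uint8, blue, green, red); there is no depth.
- bot.camera_params(name): a dict with "K" (3x3 intrinsics, pixels), "R" (3x3) and "t" (3): a world point X has camera coordinates R X + t; the wrist camera has in their place "hand_eye" (4x4, takes a point from camera to tool coordinates, whose origin is the TCP and whose axes are the tool frame's). Camera axes: x right, y down, z forward; pixel columns grow to the right and rows downward; lengths in m; the calibration is good to about 2 mm. A picture is of the moment at which its call begins: read the wrist's pose just before it. camera_params takes no time and is no camera call.
- bot.hand_in(): hands the job in, once; it reports no verdict.
Trained networks look in the newest picture that a camera, given by its name, has taken for a name from the list of things; names that differ only in an ending like _2 or _b are one class to them, and where a whole thing is asked for, a point or a joint stands for the part that bears it (a point fixed in the world has none). Each returns a list of dicts, best first, with "score" (0 to 1); they miss things now and then, are a little off and sometimes report something else, mostly with a low value. They report only what shows in the picture. A call takes as long as a camera call. They do not tell look-alikes from the thing itself.
- bot.search_frame(camera, target): "extent" ([left, top, right, bottom] in pixels, round what is visible of it).
- bot.cut_out(camera, target): "pixels" (384x512 bool, what is visible of it) and "extent" ([left, top, right, bottom] in pixels, round what is visible of it).
- bot.place_of(camera, target): "xy" ([column, row] in pixels: a listed point, or the origin of a listed thing).
The state is a dict: "t": time; "q": joint angles; "joint_vel": joint speeds; "joint_torque": joint torques, N m; "eef_pos": TCP position; "tool_rot": TCP orientation; "contact_force": force on the tool from outside, world axes, zero at the start; "torque": the same for the moment, N m; "gripper_width": opening from 0.0 (shut) to 1.0 (fully open).
Only numpy, scipy, OpenCV 4.12 (cv2) and the standard library are available. Lean on these libraries where they do the work, as an engineer would, in place of code of your own. Each camera call takes 0.05 s, during which the arm holds its last target. There are 200 camera calls.

## Working session

There is one attempt and no reset: what is moved stays moved. The work goes in short steps, Python scripts to look and compute and a shell command to move; the robot and the scene stay as the last step left them, time stands still between calls to the robot, and variables do not carry over. Pictures are saved under pics/ and viewed, about 8 in all and at most 12, crops included, and the job is handed in when it is done.

```bash
mkdir -p pics
cat > h.py <<'E'
import numpy as np, cv2
from scipy.spatial.transform import Rotation as Rn
from station import bot
def ray(cam,xy):
    p=bot.camera_params(cam); K,R,t=[np.array(p[k]) for k in("K","R","t")]
    d=np.linalg.inv(K)@np.array([*xy,1]); return -R.T@t, R.T@d
def at_z(cam,xy,z):
    c,d=ray(cam,xy); return c+d*(z-c[2])/d[2]
def proj(cam,X):
    p=bot.camera_params(cam); v=np.array(p["R"])@X+np.array(p["t"]); v=np.array(p["K"])@v; return v[:2]/v[2]
E
python3 - <<'E'
from h import *
o=bot.get_obs();print({k:np.round(v,3) for k,v in o.items()})
ims=[bot.read_camera(c) for c in("scene","top")]
cv2.imwrite("pics/s.png",ims[0]);cv2.imwrite("pics/t.png",ims[1])
for c in("scene","top"):
  for n,z in(("rail",0),("strip_start",.037),("grip",.105),("post_face",.105),("specimen_mid",.075),("specimen",.057),("lens",0),("lamp",0),("card",0),("pin",.034)):
    for r in bot.place_of(c,n)[:2]: print(c,n,round(r["score"],2),np.round(r["xy"]),at_z(c,r["xy"],z).round(4))
E
```

```text
{'t': np.float64(0.0), 'q': array([ 1.13 ,  0.478,  0.022,  1.556, -0.012,  1.109, -0.083]), 'joint_vel': array([-0.001, -0.   , -0.002, -0.001,  0.002,  0.   , -0.001]), 'joint_torque': array([-1.0000e-03, -5.9647e+01,  1.6070e+00, -2.8120e+01,  1.2000e-02,
        9.0000e-03,  0.0000e+00]), 'eef_pos': array([ 0.22 , -0.637,  0.23 ]), 'tool_rot': array([ 0.117, -0.117,  0.698, -0.697]), 'contact_force': array([ 0.43 ,  0.219, -0.481]), 'torque': array([ 0.025, -0.028, -0.063]), 'gripper_width': np.float64(0.999)}
scene rail 0.77 [237. 222.] [ 0.5724 -0.0403  0.    ]
scene strip_start 0.96 [280. 215.] [0.521  0.0751 0.037 ]
scene strip_start 0.25 [264. 213.] [0.5358 0.0315 0.037 ]
scene grip 0.65 [283. 202.] [0.5426 0.0963 0.105 ]
scene post_face 0.93 [293. 206.] [0.5471 0.1292 0.105 ]
scene specimen_mid 0.61 [273. 224.] [0.6098 0.0992 0.075 ]
scene specimen 0.64 [274. 230.] [0.6101 0.1037 0.057 ]
scene lens 0.8 [262. 300.] [0.8004 0.1733 0.    ]
scene lens 0.8 [328. 272.] [0.6307 0.2743 0.    ]
scene lamp 0.79 [215. 258.] [ 0.7327 -0.0101  0.    ]
scene card 0.85 [174. 240.] [ 0.728  -0.1552  0.    ]
scene pin 0.51 [263. 212.] [0.5286 0.0242 0.034 ]
scene pin 0.45 [202. 157.] [ 0.3548 -0.3233  0.034 ]
top rail 0.73 [264. 179.] [ 0.5778 -0.0338  0.    ]
top strip_start 0.55 [372. 267.] [ 0.3082 -0.3527  0.037 ]
top strip_start 0.23 [336. 138.] [ 0.7002 -0.2554  0.037 ]
top grip 0.65 [223. 189.] [0.5308 0.0848 0.105 ]
top post_face 0.95 [210. 188.] [0.5331 0.1229 0.105 ]
top post_face 0.49 [305. 215.] [ 0.4555 -0.1484  0.105 ]
top specimen_mid 0.59 [222. 164.] [0.6092 0.0913 0.075 ]
top specimen 0.58 [219. 165.] [0.6082 0.1016 0.057 ]
top lens 0.84 [169. 162.] [0.6299 0.2592 0.    ]
top lens 0.76 [281. 134.] [ 0.7212 -0.0898  0.    ]
top lamp 0.71 [255. 130.] [ 0.7344 -0.0086  0.    ]
top card 0.74 [303. 128.] [ 0.7407 -0.1604  0.    ]
top pin 0.37 [242. 199.] [0.5105 0.0312 0.034 ]
```

View pics/s.png

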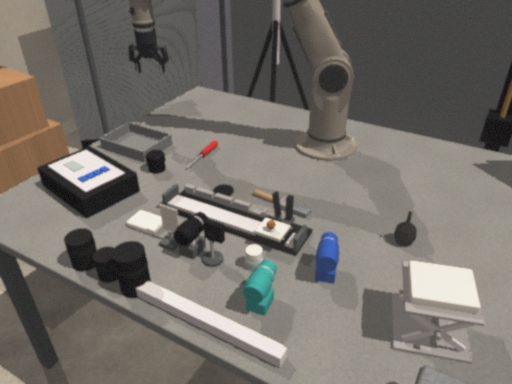

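View pics/t.png

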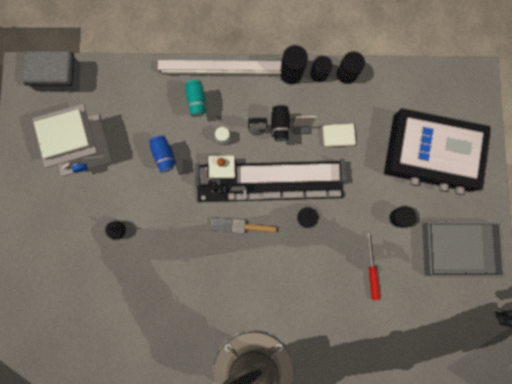

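The lens sits between the lamp (+y) and the card (−y), so it is the middle station (nominal 0.190). The grip is at about (223,189) in the top picture. The blue and turquoise ones are decoys. Next I work out the rail pose and the approach.

Run:
```python
from h import *
o=bot.get_obs();w,x,y,z=o["tool_rot"];M=Rn.from_quat([x,y,z,w]).as_matrix();print(M.round(3))
bot.read_camera("top")
m=bot.cut_out("top","rail")[0];print(m["score"],m["extent"])
pts=np.argwhere(m["pixels"])[:,::-1].astype(float)
P=np.array([at_z("top",p,.01)[:2] for p in pts]).astype(np.float32)
print(cv2.minAreaRect(P))
for a,n in(((197,201),'a'),((343,198),'b')):print(at_z("top",a,.012))
# yaw from stations
for n in("lamp","lens","card"):
  print(n,[at_z("top",r["xy"],0)[:2].round(3) for r in bot.place_of("top",n)])
print(bot.camera_params("wrist"))
```

```text
[[-0.945  0.     0.327]
 [-0.327  0.    -0.945]
 [-0.    -1.    -0.   ]]
0.57 [195.8, 154.0, 346.3, 201.3]Traceback (most recent call last):
  File "<stdin>", line 6, in <module>
  File "h.py", line 8, in at_z
    c,d=ray(cam,xy); return c+d*(z-c[2])/d[2]
        ~~~^^^^^^^^
  File "h.py", line 5, in ray
    p=bot.camera_params(cam); K,R,t=[np.array(p[k]) for k in("K","R","t")]
ValueError: time passes only in moves, steps and waits
```

```bash
sed -i 's/^def ray/from functools import lru_cache\nfull=lru_cache(None)(lambda c: bot.camera_params(c))\ndef ray/; s/bot.camera_params(cam)/full(cam)/' h.py
python3 - <<'E'
from h import *
bot.read_camera("top")
m=bot.cut_out("top","rail")[0]
pts=np.argwhere(m["pixels"])[:,::-1].astype(float)
P=np.array([at_z("top",p,.01)[:2] for p in pts]).astype(np.float32)
print(cv2.minAreaRect(P))
for a,n in(((197,201),'a'),((343,198),'b')):print(at_z("top",a,.012))
for n in("lamp","lens","card"):
  print(n,[at_z("top",r["xy"],0)[:2].round(3) for r in bot.place_of("top",n)])
print(full("wrist"))
E
```

```text
((0.5787152051925659, -0.05310407280921936), (0.14363577961921692, 0.4681694209575653), 0.22785453498363495)
[0.50597803 0.16994308 0.012     ]
[ 0.51601926 -0.27794114  0.012     ]
lamp [array([ 0.733, -0.016])]
lens [array([0.627, 0.262]), array([ 0.732, -0.091]), array([0.808, 0.168]), array([0.522, 0.073])]
card [array([ 0.736, -0.144])]
{'K': array([[295.15207526,   0.        , 254.8242141 ],
       [  0.        , 295.15207526, 191.11138418],
       [  0.        ,   0.        ,   1.        ]]), 'hand_eye': array([[-2.09785134e-04,  9.49664586e-01,  3.13268463e-01,
        -8.30460144e-02],
       [-7.13072339e-04, -3.13268533e-01,  9.49664319e-01,
        -1.44145853e-01],
       [ 9.99999724e-01, -2.41576193e-05,  7.42898629e-04,
         1.22578782e-04],
       [ 0.00000000e+00,  0.00000000e+00,  0.00000000e+00,
         1.00000000e+00]])}
```

```bash
python3 -m crank '[{"linear":[-0.27,0,-0.29],"dr":[0,9,0],"hand":1},{"linear":[-0.27,0,-0.29],"dr":[0,9,0],"hand":1},{"linear":[-0.27,0,-0.29],"dr":[0,9,0],"hand":1},{"linear":[-0.27,0,-0.29],"dr":[0,9,0],"hand":1},{"linear":[-0.27,0,-0.29],"dr":[0,9,0],"hand":1},{"linear":[-0.27,0,-0.29],"dr":[0,9,0],"hand":1},{"linear":[-0.27,0,-0.29],"dr":[0,9,0],"hand":1},{"linear":[-0.27,0,-0.29],"dr":[0,9,0],"hand":1},{"linear":[-0.27,0,-0.29],"dr":[0,9,0],"hand":1},{"linear":[-0.27,0,-0.29],"dr":[0,9,0],"hand":1}]' 20
python3 - <<'E'
from h import *
o=bot.get_obs();w,x,y,z=o["tool_rot"];M=Rn.from_quat([x,y,z,w]).as_matrix();print(o["eef_pos"],o["contact_force"],M.round(4))
d=np.array([.535,.085,.25])-o["eef_pos"];print(M.T@d, np.degrees(np.arctan2(M[1,2],M[0,2])))
E
```

```text
t: 2.28
eef_pos: [0.383, -0.2709, 0.2317]
tool_rot: [0.064, -0.063, 0.704, -0.704]
contact_force: [0.9, 0.5, 0.3]
gripper_width: 1.002
[ 0.38295362 -0.2708746   0.23169512] [0.86141929 0.47311092 0.31061289] [[-9.837e-01  1.200e-03  1.799e-01]
 [-1.799e-01  9.000e-04 -9.837e-01]
 [-1.400e-03 -1.000e+00 -6.000e-04]]
[-0.21361192 -0.01780861 -0.32272697] -79.6361205589299
```

```bash
python3 -m crank '[{"linear":[-0.214,-0.018,-0.323],"dr":[0,9.0,0],"hand":1},{"linear":[-0.214,-0.018,-0.323],"dr":[0,9.0,0],"hand":1},{"linear":[-0.214,-0.018,-0.323],"dr":[0,9.0,0],"hand":1},{"linear":[-0.214,-0.018,-0.323],"dr":[0,9.0,0],"hand":1},{"linear":[-0.214,-0.018,-0.323],"dr":[0,9.0,0],"hand":1},{"linear":[-0.214,-0.018,-0.323],"dr":[0,9.0,0],"hand":1},{"linear":[-0.214,-0.018,-0.323],"dr":[0,9.0,0],"hand":1},{"linear":[-0.214,-0.018,-0.323],"dr":[0,9.0,0],"hand":1},{"linear":[-0.214,-0.018,-0.323],"dr":[0,9.0,0],"hand":1},{"linear":[-0.214,-0.018,-0.323],"dr":[0,9.0,0],"hand":1}]'
cat >> h.py <<'E'
def tool():
    o=bot.get_obs();w,x,y,z=o["tool_rot"];return o,Rn.from_quat([x,y,z,w]).as_matrix(),np.array(o["eef_pos"])
def wcam():
    "returns back-projector for the wrist camera and picture"
    o,M,p=tool(); im=bot.read_camera("wrist"); c=full("wrist");H=np.array(c["hand_eye"]);K=np.array(c["K"])
    def f(xy,z):
        d=M@H[:3,:3]@np.linalg.inv(K)@np.array([*xy,1]); C=M@H[:3,3]+p; return C+d*(z-C[2])/d[2]
    def g(X):
        v=H[:3,:3].T@(M.T@(np.array(X)-p)-H[:3,3]); v=K@v; return v[:2]/v[2]
    return im,f,g
E
python3 - <<'E'
from h import *
im,f,g=wcam();cv2.imwrite("pics/w1.png",im)
o,M,p=tool();print(p,np.degrees(np.arctan2(M[1,2],M[0,2])))
for n,z in(("rail",0),("strip_start",.037),("grip",.105),("post_face",.105),("specimen_mid",.075),("lens",0),("lamp",0),("card",0),("pin",.034)):
    for r in bot.place_of("wrist",n)[:2]: print(n,round(r["score"],2),np.round(r["xy"]),f(r["xy"],z).round(4))
E
```

```text
t: 3.12
eef_pos: [0.5365, 0.086, 0.2501]
tool_rot: [0.009, -0.008, 0.708, -0.706]
contact_force: [1.1, 0.0, 1.7]
gripper_width: 1.0
[0.53709461 0.08816167 0.25016246] -88.4538311329962
rail 0.56 [349. 134.] [ 0.5722 -0.0363  0.    ]
strip_start 0.58 [263. 181.] [0.5156 0.0766 0.037 ]
strip_start 0.19 [246. 100.] [0.6131 0.0986 0.037 ]
grip 0.94 [247. 175.] [0.541 0.095 0.105]
post_face 0.86 [220. 175.] [0.5404 0.1226 0.105 ]
specimen_mid 0.95 [247.  99.] [0.6149 0.097  0.075 ]
specimen_mid 0.28 [251.  14.] [0.6921 0.094  0.075 ]
lens 0.87 [108.  77.] [0.6356 0.2723 0.    ]
card 0.56 [244.  97.] [0.6158 0.1031 0.    ]
```

View pics/w1.png

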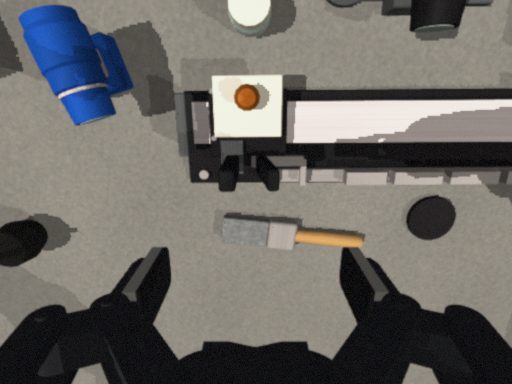

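The wrist picture shows the grip plates at about (228–270,172), the specimen at (247,97) and the strip along row 177. The networks agree on the grip at (0.541, 0.095). Next I check the yaw from the edges and then descend.

Run:
```python
from h import *
im,f,g=wcam()
gr=cv2.cvtColor(im,cv2.COLOR_BGR2GRAY).astype(float)
# bright guide lower edge (white plate -> black), and upper black base edge
for r0,r1,z,s in((125,155,.02,-1),(75,100,.01,-1),(170,195,.01,1)):
  E=[]
  for c in range(300,505,4):
    d=np.diff(gr[r0:r1,c])*s; k=d.argmax(); 
    if d[k]>25: E.append(f((c,r0+k+.5),z)[:2])
  E=np.array(E);v=cv2.fitLine(E.astype(np.float32),cv2.DIST_HUBER,0,1e-4,1e-4).ravel();print(len(E),np.degrees(np.arctan(-v[0]/v[1])),v)
o,M,p=tool();print(p,np.degrees(np.arctan2(M[1,2],M[0,2])),M.round(4))
a=cv2.resize(im[150:200,180:512],None,fx=2.4,fy=2.4,interpolation=cv2.INTER_CUBIC);cv2.imwrite("pics/c1.png",a)
for k in ((.541,.095),): print(M.T@(np.array([*k,.2])-p))
```

```text
52 1.7726228 [ 0.03093317 -0.99952143  0.566005   -0.07850989]
52 1.7906342 [ 0.03124737 -0.99951166  0.63045394 -0.0999244 ]
33 -1.3925227 [ 0.02430172  0.99970466  0.52096933 -0.14286527]
[0.53511213 0.07871976 0.24939192] -89.02489427057141 [[-9.999e-01  2.000e-04  1.700e-02]
 [-1.700e-02 -4.000e-04 -9.999e-01]
 [-2.000e-04 -1.000e+00  4.000e-04]]
[-0.0061564   0.04938712 -0.01619524]
```

View pics/c1.png

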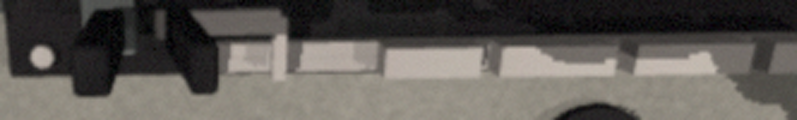

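Run:
```python
from h import *
for i in range(3):
  im,f,g=wcam();o,M,p=tool();print(p.round(4),np.degrees(np.arctan2(M[1,2],M[0,2])).round(2), np.round(o["joint_vel"],3).max())
for n,z in(("grip",.105),("post_face",.105),("specimen_mid",.075),("rail",0),("lens",0),("lamp",0)):
    for r in bot.place_of("wrist",n)[:1]: print(n,round(r["score"],2),np.round(r["xy"]),f(r["xy"],z).round(4))
for c in(382,441,497): print(c,f((c,175),.037))
```

```text
[0.5352 0.079  0.2494] -89.0 0.003
[0.5352 0.0792 0.2494] -88.99 0.001
[0.5352 0.0793 0.2494] -88.97 0.003
grip 0.8 [238. 175.] [0.5403 0.0966 0.105 ]
post_face 0.93 [213. 173.] [0.5413 0.1216 0.105 ]
specimen_mid 0.61 [239.  97.] [0.6143 0.0974 0.075 ]
rail 0.77 [341. 132.] [ 0.5719 -0.0337  0.    ]
lens 0.65 [101.  79.] [0.6318 0.2737 0.    ]
lamp 0.54 [ 26. 236.] [0.4131 0.4147 0.    ]
382 [ 0.52462903 -0.07966156  0.037     ]
441 [ 0.5259293  -0.15345422  0.037     ]
497 [ 0.52716398 -0.22352492  0.037     ]
```

Camera estimate: the notches are at rail y ≈ −45, −118 and −188 mm, close to nominal. The grip is at (0.5405, 0.0955) and the rail yaw is ≈ 1.8°. First descent step.

```bash
python3 -m crank '[{"linear":[-0.0056,0.04,-0.0162],"dr":[0,-0.75,0],"hand":1},{"linear":[-0.0056,0.07,-0.0162],"dr":[0,-0.75,0],"hand":1},{"linear":[-0.0056,0.09,-0.0162],"dr":[0,-0.75,0],"hand":1},{"linear":[-0.0056,0.09,-0.0162],"dr":[0,-0.75,0],"hand":1},{"linear":[-0.0056,0.09,-0.0162],"dr":[0,-0.75,0],"hand":1},{"linear":[-0.0056,0.09,-0.0162],"dr":[0,-0.75,0],"hand":1}]'
python3 - <<'E'
from h import *
for i in range(3):im,f,g=wcam()
cv2.imwrite("pics/w2.png",im)
o,M,p=tool();print(p,np.degrees(np.arctan2(M[1,2],M[0,2])),o["contact_force"])
for n,z in(("grip",.105),("post_face",.105),("specimen_mid",.075)):
    for r in bot.place_of("wrist",n)[:1]: print(n,round(r["score"],2),np.round(r["xy"]),f(r["xy"],z).round(4))
print(M.T@(np.array([.5405,.0955,.083])-p))
E
```

```text
t: 4.62
eef_pos: [0.5415, 0.0963, 0.1607]
tool_rot: [0.012, -0.01, 0.707, -0.707]
contact_force: [0.7, 0.2, 0.5]
gripper_width: 1.0
[0.54169855 0.09622443 0.16106834] -88.20492156853965 [-0.6747731   0.64779494  0.41549792]
grip 0.62 [257. 216.] [0.5396 0.0952 0.105 ]
post_face 0.65 [221. 213.] [0.5413 0.1218 0.105 ]
specimen_mid 0.98 [255. 106.] [0.6165 0.099  0.075 ]
[0.00146479 0.07806386 0.00071843]
```

View pics/w2.png

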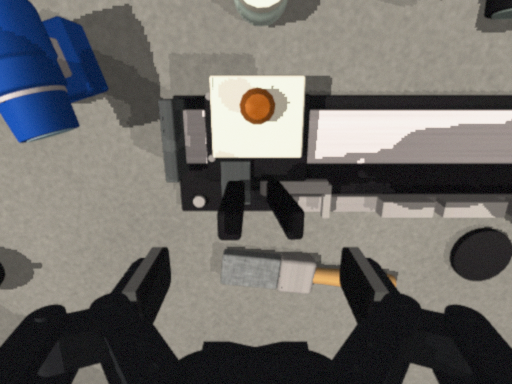

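The fingers straddle the grip (pads at columns ~165 and 345, plates at 230–290) with nothing in the way. I descend and then squeeze at 20 N.

```bash
python3 -m crank '[{"linear":[0.0015,0.03,0.001],"dr":[0,0,0],"hand":1},{"linear":[0.0015,0.055,0.001],"dr":[0,0,0],"hand":1},{"linear":[0.0015,0.07,0.001],"dr":[0,0,0],"hand":1},{"linear":[0.0015,0.078,0.001],"dr":[0,0,0],"hand":1},{"linear":[0.0015,0.078,0.001],"dr":[0,0,0],"hand":1},{"linear":[0.0015,0.078,0.001],"dr":[0,0,0],"hand":1},{"linear":[0.0015,0.078,0.001],"dr":[0,0,0],"hand":1}]' 20 && python3 -m crank '[{"linear":[0,0,0],"dr":[0,0,0],"hand":-1},{"linear":[0,0,0],"dr":[0,0,0],"hand":-1},{"linear":[0,0,0],"dr":[0,0,0],"hand":-1},{"linear":[0,0,0],"dr":[0,0,0],"hand":-1},{"linear":[0,0,0],"dr":[0,0,0],"hand":-1},{"linear":[0,0,0],"dr":[0,0,0],"hand":-1},{"linear":[0,0,0],"dr":[0,0,0],"hand":-1},{"linear":[0,0,0],"dr":[0,0,0],"hand":-1},{"linear":[0,0,0],"dr":[0,0,0],"hand":-1},{"linear":[0,0,0],"dr":[0,0,0],"hand":-1}]' 20
python3 - <<'E'
from h import *
im,f,g=wcam()
o,M,p=tool();print(p,np.degrees(np.arctan2(M[1,2],M[0,2])),o["contact_force"],o["gripper_width"]*85)
for r in bot.place_of("wrist","specimen_mid")[:1]: print(f(r["xy"],.075).round(4))
cv2.imwrite("pics/w3.png",im)
E
```

```text
t: 5.5
eef_pos: [0.5401, 0.0953, 0.0825]
tool_rot: [0.012, -0.01, 0.707, -0.707]
contact_force: [0.9, 0.4, 0.8]
gripper_width: 1.001
t: 6.33
eef_pos: [0.5403, 0.096, 0.0833]
tool_rot: [0.013, -0.01, 0.707, -0.707]
contact_force: [-2.2, 1.6, 10.5]
gripper_width: 0.492
[0.54032049 0.09598366 0.08325167] -88.14069568272997 [-1.71678493  1.11848057 11.04137329] 42.00998718390461
[0.6158 0.0939 0.075 ]
```

View pics/w3.png

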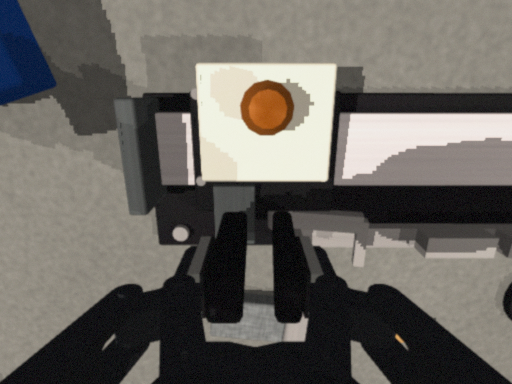

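Fully squeezed: 42.0 mm opening, and the plates are between the pads at (225–290, 260). I slide about 153 mm along +tool z (rail −y), stopping ~22 mm short of the lens notch.

```bash
python3 -m crank '[{"linear":[0,0,0.006],"dr":[0,0,0],"hand":-1},{"linear":[0,0,0.018],"dr":[0,0,0],"hand":-1},{"linear":[0,0,0.034],"dr":[0,0,0],"hand":-1},{"linear":[0,0,0.050],"dr":[0,0,0],"hand":-1},{"linear":[0,0,0.066],"dr":[0,0,0],"hand":-1},{"linear":[0,0,0.080],"dr":[0,0,0],"hand":-1},{"linear":[0,0,0.080],"dr":[0,0,0],"hand":-1}]' && python3 -m crank '[{"linear":[0,0,0.008],"dr":[0,0,0],"hand":-1},{"linear":[0,0,0.022],"dr":[0,0,0],"hand":-1},{"linear":[0,0,0.038],"dr":[0,0,0],"hand":-1},{"linear":[0,0,0.054],"dr":[0,0,0],"hand":-1},{"linear":[0,0,0.066],"dr":[0,0,0],"hand":-1},{"linear":[0,0,0.073],"dr":[0,0,0],"hand":-1},{"linear":[0,0,0.073],"dr":[0,0,0],"hand":-1},{"linear":[0,0,0.073],"dr":[0,0,0],"hand":-1}]'
python3 - <<'E'
from h import *
im,f,g=wcam()
o,M,p=tool();print(p,np.degrees(np.arctan2(M[1,2],M[0,2])),o["contact_force"],o["gripper_width"]*85)
for n in ("specimen_mid","lens"):
  for r in bot.place_of("wrist",n)[:2]: print(n,r["score"],f(r["xy"],.075 if n!="lens" else 0).round(4))
cv2.imwrite("pics/w4.png",im)
E
```

```text
t: 7.02
eef_pos: [0.5429, 0.0117, 0.0833]
tool_rot: [-0.011, 0.009, -0.706, 0.708]
contact_force: [-3.1, -1.5, 12.9]
gripper_width: 0.497
t: 7.68
eef_pos: [0.5452, -0.0593, 0.0833]
tool_rot: [-0.012, 0.01, -0.706, 0.708]
contact_force: [-2.7, -1.2, 11.3]
gripper_width: 0.495
[ 0.54520124 -0.05902137  0.08327675] -88.22966159370392 [-1.12013533 -2.99217683 10.66136211] 42.40581681804075
specimen_mid 0.86 [ 0.6214 -0.0624  0.075 ]
```

View pics/w4.png

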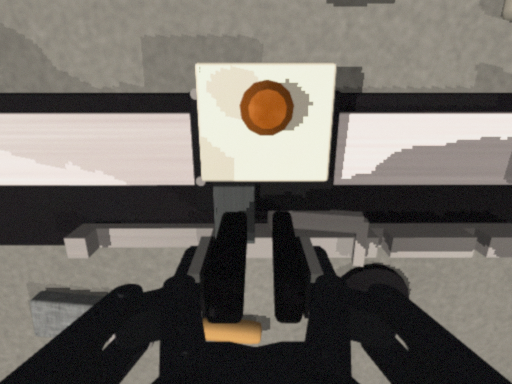

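The pin's crank (col ~360) stands short of the dark notch gap (col ~380), so the pin is over solid strip. I let go by opening to ~70 mm so that the post-side pad can then push.

```bash
python3 -m crank '[{"linear":[0,0,0],"dr":[0,0,0],"hand":0.65},{"linear":[0,0,0],"dr":[0,0,0],"hand":0.65},{"linear":[0,0,0],"dr":[0,0,0],"hand":0.65},{"linear":[0,0,0],"dr":[0,0,0],"hand":0.65},{"linear":[0,0,0],"dr":[0,0,0],"hand":0.65},{"linear":[0,0,0],"dr":[0,0,0],"hand":0.65}]'
python3 - <<'E'
from h import *
im,f,g=wcam()
o,M,p=tool();print(p,o["contact_force"],o["gripper_width"]*85)
for n,z in(("grip",.105),("post_face",.105),("specimen_mid",.075)):
    for r in bot.place_of("wrist",n)[:1]: print(n,round(r["score"],2),np.round(r["xy"]),f(r["xy"],z).round(4))
cv2.imwrite("pics/w5.png",im)
E
```

```text
t: 8.33
eef_pos: [0.5438, -0.0578, 0.0812]
tool_rot: [0.011, -0.011, 0.707, -0.707]
contact_force: [-0.5, -0.6, -0.5]
gripper_width: 0.828
[ 0.54381166 -0.05781034  0.0811698 ] [-0.01678073 -0.182255    0.28012857] 70.2608085865051
grip 0.69 [264. 275.] [ 0.5452 -0.0617  0.105 ]
post_face 0.62 [205. 276.] [ 0.5439 -0.0337  0.105 ]
specimen_mid 0.89 [267. 105.] [ 0.6215 -0.0608  0.075 ]
```

View pics/w5.png

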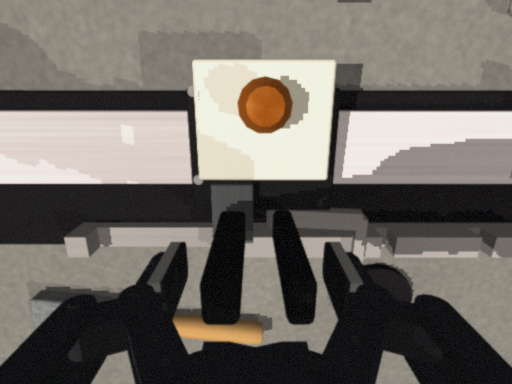

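The grip is released and the lever rides partly out. The post pad (col ~170) is ~14 mm from the post. I approach and push gently.

```bash
python3 -m crank '[{"linear":[0,0,0.005],"dr":[0,0,0],"hand":0.65},{"linear":[0,0,0.010],"dr":[0,0,0],"hand":0.65},{"linear":[0,0,0.0115],"dr":[0,0,0],"hand":0.65},{"linear":[0,0,0.013],"dr":[0,0,0],"hand":0.65},{"linear":[0,0,0.0145],"dr":[0,0,0],"hand":0.65},{"linear":[0,0,0.016],"dr":[0,0,0],"hand":0.65},{"linear":[0,0,0.0175],"dr":[0,0,0],"hand":0.65},{"linear":[0,0,0.019],"dr":[0,0,0],"hand":0.65},{"linear":[0,0,0.0205],"dr":[0,0,0],"hand":0.65}]'; python3 -m crank '[{"linear":[0,0,0.0015],"dr":[0,0,0],"hand":0.65},{"linear":[0,0,0.003],"dr":[0,0,0],"hand":0.65},{"linear":[0,0,0.0045],"dr":[0,0,0],"hand":0.65}]'
```

```text
t: 9.28
eef_pos: [0.5445, -0.0755, 0.0811]
tool_rot: [0.012, -0.012, 0.708, -0.706]
contact_force: [0.9, 8.2, -0.9]
gripper_width: 0.826
t: 9.53
eef_pos: [0.5447, -0.08, 0.0811]
tool_rot: [0.012, -0.012, 0.708, -0.706]
contact_force: [-0.4, 8.7, -1.9]
gripper_width: 0.828
```

```bash
python3 -m crank '[{"linear":[0,0,0.001],"dr":[0,0,0],"hand":0.65},{"linear":[0,0,0.002],"dr":[0,0,0],"hand":0.65},{"linear":[0,0,0.003],"dr":[0,0,0],"hand":0.65},{"linear":[0,0,0.004],"dr":[0,0,0],"hand":0.65},{"linear":[0,0,0.005],"dr":[0,0,0],"hand":0.65}]'; python3 -m crank '[{"linear":[0,0,0.001],"dr":[0,0,0],"hand":0.65},{"linear":[0,0,0.002],"dr":[0,0,0],"hand":0.65},{"linear":[0,0,0.003],"dr":[0,0,0],"hand":0.65}]'
```

```text
t: 9.95
eef_pos: [0.5448, -0.085, 0.0812]
tool_rot: [0.012, -0.012, 0.708, -0.706]
contact_force: [0.4, 6.6, -0.9]
gripper_width: 0.824
t: 10.2
eef_pos: [0.5449, -0.088, 0.0811]
tool_rot: [0.012, -0.012, 0.708, -0.706]
contact_force: [-0.4, 8.1, -1.1]
gripper_width: 0.83
```

```bash
for i in 1; do python3 -m crank '[{"linear":[0,0,0.0007],"dr":[0,0,0],"hand":0.65},{"linear":[0,0,0.0014],"dr":[0,0,0],"hand":0.65},{"linear":[0,0,0.002],"dr":[0,0,0],"hand":0.65},{"linear":[0,0,0.002],"dr":[0,0,0],"hand":0.65}]'; done; python3 -m crank '[{"linear":[0,0,0.0007],"dr":[0,0,0],"hand":0.65},{"linear":[0,0,0.0014],"dr":[0,0,0],"hand":0.65}]'
```

```text
t: 10.53
eef_pos: [0.545, -0.0902, 0.0812]
tool_rot: [0.012, -0.012, 0.708, -0.706]
contact_force: [0.1, 7.2, -1.6]
gripper_width: 0.824
t: 10.7
eef_pos: [0.545, -0.0912, 0.0811]
tool_rot: [0.012, -0.012, 0.708, -0.706]
contact_force: [-2.1, 8.0, -0.6]
gripper_width: 0.825
```

```bash
python3 -m crank '[{"linear":[0,0,0.0007],"dr":[0,0,0],"hand":0.65},{"linear":[0,0,0.0014],"dr":[0,0,0],"hand":0.65}]'; python3 -m crank '[{"linear":[0,0,0.0007],"dr":[0,0,0],"hand":0.65},{"linear":[0,0,0.0014],"dr":[0,0,0],"hand":0.65}]'
```

```text
t: 10.87
eef_pos: [0.545, -0.0953, 0.0812]
tool_rot: [0.011, -0.011, 0.707, -0.707]
contact_force: [-0.5, 3.6, 0.6]
gripper_width: 0.828
t: 11.03
eef_pos: [0.5451, -0.0954, 0.0812]
tool_rot: [0.012, -0.012, 0.708, -0.706]
contact_force: [-0.3, 9.0, -1.8]
gripper_width: 0.828
```

```bash
python3 -m crank '[{"linear":[0,0,0.0006],"dr":[0,0,0],"hand":0.65},{"linear":[0,0,0.0012],"dr":[0,0,0],"hand":0.65}]'
```

```text
t: 11.2
eef_pos: [0.5451, -0.0953, 0.0812]
tool_rot: [0.012, -0.012, 0.708, -0.706]
contact_force: [-0.1, 11.3, -0.0]
gripper_width: 0.824
```

The carriage jumped forward as the force dropped, then stopped dead while the force rose: the pin fell in at about the predicted place. I back off the post and check.

```bash
python3 -m crank '[{"linear":[0,0,-0.005],"dr":[0,0,0],"hand":0.65},{"linear":[0,0,-0.010],"dr":[0,0,0],"hand":1},{"linear":[0,0,-0.010],"dr":[0,0,0],"hand":1},{"linear":[0,0,-0.010],"dr":[0,0,0],"hand":1},{"linear":[0,0,-0.010],"dr":[0,0,0],"hand":1}]'
python3 - <<'E'
from h import *
im,f,g=wcam()
o,M,p=tool();print(p,o["contact_force"],o["gripper_width"]*85)
for n,z in(("grip",.105),("post_face",.105),("specimen_mid",.075)):
    for r in bot.place_of("wrist",n)[:1]: print(n,round(r["score"],2),np.round(r["xy"]),f(r["xy"],z).round(4))
cv2.imwrite("pics/w6.png",im)
E
```

```text
t: 11.62
eef_pos: [0.5449, -0.0891, 0.0814]
tool_rot: [-0.011, 0.011, -0.707, 0.707]
contact_force: [0.6, -0.2, -0.1]
gripper_width: 1.002
[ 0.54492006 -0.08906099  0.08137828] [ 0.51946432 -0.25619353  1.21918927] 84.75097106006751
post_face 0.67 [191. 274.] [ 0.546  -0.0583  0.105 ]
specimen_mid 0.77 [249. 106.] [ 0.6221 -0.0832  0.075 ]
```

View pics/w6.png

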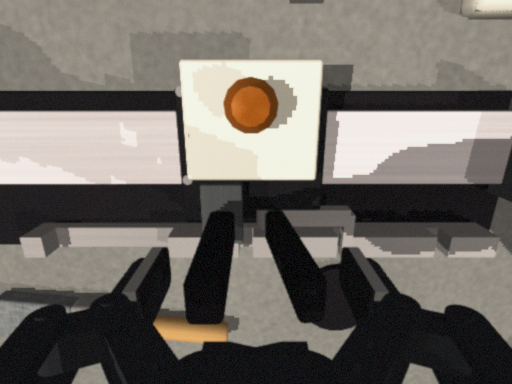

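The lever leans clearly wider than before and the pin end (col ~347) sits in the strip. I lift straight up and look from above.

```bash
python3 -m crank '[{"linear":[0,-0.02,0],"dr":[0,0,0],"hand":1},{"linear":[0,-0.05,0],"dr":[0,0,0],"hand":1},{"linear":[0,-0.085,0],"dr":[0,0,0],"hand":1},{"linear":[0,-0.12,0],"dr":[0,0,0],"hand":1},{"linear":[0,-0.15,0],"dr":[0,0,0],"hand":1},{"linear":[0,-0.17,0],"dr":[0,0,0],"hand":1},{"linear":[0,-0.17,0],"dr":[0,0,0],"hand":1},{"linear":[0,-0.17,0],"dr":[0,0,0],"hand":1},{"linear":[0,-0.17,0],"dr":[0,0,0],"hand":1}]'
python3 - <<'E'
from h import *
for i in range(3): im,f,g=wcam()
o,M,p=tool();print(p,o["contact_force"])
for n,z in(("grip",.105),("post_face",.105),("specimen_mid",.075),("lens",0),("pin",.034)):
    for r in bot.place_of("wrist",n)[:2]: print(n,round(r["score"],2),np.round(r["xy"]),f(r["xy"],z).round(4))
cv2.imwrite("pics/w7.png",cv2.resize(im[:300],(800,469),interpolation=cv2.INTER_CUBIC))
E
```

```text
t: 12.57
eef_pos: [0.5442, -0.0885, 0.2504]
tool_rot: [-0.011, 0.012, -0.707, 0.707]
contact_force: [0.8, -0.5, -0.8]
gripper_width: 1.002
[ 0.54400062 -0.08833066  0.24980848] [ 0.14588838  0.35312479 -0.05791223]
grip 0.94 [255. 177.] [ 0.5463 -0.0878  0.105 ]
post_face 0.68 [224. 176.] [ 0.5468 -0.057   0.105 ]
specimen_mid 0.64 [254.  97.] [ 0.6233 -0.0847  0.075 ]
specimen_mid 0.41 [216. 132.] [ 0.5861 -0.0449  0.075 ]
pin 0.68 [170. 234.] [0.4434 0.0228 0.034 ]
pin 0.61 [307. 176.] [ 0.5296 -0.1541  0.034 ]
```

View pics/w7.png

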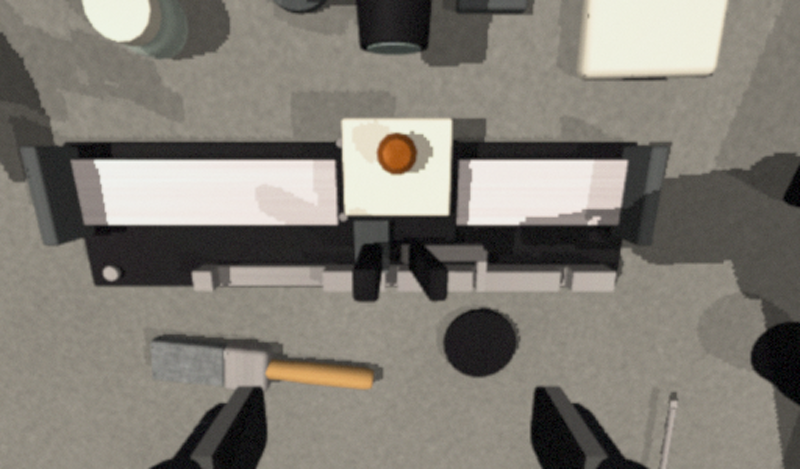

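The specimen (397,153) is squarely in front of the lens (395,45), and the pin is in the middle notch. The lever spread (~44 px at the picture's original size) matches the released start (~42 px). The brush, cap and jar look untouched and the robot is clear, so I hand in.

```bash
python3 -c "from station import bot; print(bot.hand_in())"
```

```text
the job is handed in; nothing more can be done
None
```

The carriage is locked in the notch in front of the lens, which is the middle station, and the job is handed in. It took about 13 s of the 61 s allowed.

I squeezed the grip fully (42.0 mm) and slid the carriage to roughly 20 mm short of the notch. Then I let the lever go and pushed the post gently at 7–9 N. The carriage jumped about 4 mm as the pin dropped in, then stopped dead. The highest push I read was about 11 N.

**Last checks, from above with the robot clear:**
- **Position:** The specimen lines up with the lens axis.
- **Lever:** The plates stand as far apart as at the start (about 44 px against 42 px), so the lever looks fully out.
- **Pin:** The network put the pin at y = −0.154 m, matching the notch I had measured at −0.1535 m. It also reported one false pin on the table.
- **Surroundings:** The brush, cap and jar look unmoved. The tool was free of load.

The pin's depth in the notch was not measured directly. I inferred it from the jump, the hard stop and the lever position.

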